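Third hand: press the tube block against the gap gauge for fastening

TASK

I am about to screw down the heater's tube block and need a third hand. Take the blue-handled gap gauge out of its stand, lower it fully into the slot of the sprung blue stop and let go of it, then slide the aluminium tube block along the rails against the gauge and press until the black pointer stands in the green part of the scale, never going into the red. Keep pressing steadily there for a few seconds and finish while still pressing, with the gauge still fully down; leave the yellow gauge and everything else on the table where they are.

Things in the scene. Friction and masses are not known exactly. Their poses are not given: they have to be found in the camera images.
- fixture: aluminium base plate fixed to the table, 300 (x) x 120 (y) x 10 mm; origin on the table under its centre; +x points along its two dark guide rails to the sprung blue stop, roughly away from the robot. Rails: tops 22 mm above the table, inner faces at y = +-25 mm, x = -130 to +55 mm. Grey spring housing behind the stop at x = 131 to 149 mm, 45 mm tall
- scale (a point): middle of the green band of the scale beside the stop, 31 mm above the table; bands 12 mm long each along the fixture's x: white (nearest the rails), green, red; the scale is 34 mm wide (y). Axes as the fixture's
- slot (a point): middle of the gauge slot's floor, on the stop (moves with it), axes as the fixture's; at rest at fixture x = 70.5, y = 0, z = 10 mm (floor = plate's top). Open above, 9 mm wide (x), 84 mm long (y); walls 40 mm high, then a lead-in flaring 7 mm each way in x, up to 50 mm. Front wall: two blue lugs, 54 mm apart, between which the block reaches the gauge
- stop (a joint): travel of the sprung stop along the fixture's +x, m: 0 at rest, end of travel 0.036; spring 400 N/m without preload, so 7.2 N at 0.018. The black pointer on it shows this on the scale: white 0 to 0.012, green 0.012 to 0.024, red beyond 0.024
- block: the tube block: bare aluminium, 60 (x) x 46 (y) x 45 mm tall, about 0.34 kg, two rows of four dark wells in its top; loose, it stands on the base plate between the rails (2 mm play each side) with its long side along them, short of the stop. Origin at the centre of its underside
- block_center (a point): centre of the tube block, 22.5 mm above its underside; axes as the block's
- blue: the blue-handled gap gauge: upright steel blade 5 mm thick (x) x 70 mm wide (y) x 50 mm tall, with a blue handle on top; 85 mm tall in all, about 0.15 kg, loose; origin at the middle of the blade's lower edge
- blue_handle (a point): centre of the blue handle, 67.5 mm above the blade's lower edge; the handle is 14 (x) x 34 (y) x 35 mm tall, to be pinched across x from above; axes as the gauge's: x is the blade's normal, z up
- yellow_handle (a point): centre of the yellow handle of the other, thicker gauge (blade 8 mm, else the same), a bystander standing beside the blue one in the stand; either may be in either slot
- stand: white gauge stand fixed to the table, 60 (x) x 190 (y) x 40 mm tall; origin under its centre; two slots 9 mm wide, 74 mm long and 30 mm deep, their centres at y = +-47 mm; the gauges stand in them on a floor 10 mm above the table
- bottle_white: small white plastic bottle with red cap, 48 mm across, 85 mm tall; bystander, origin at its underside
- bottle_amber: small amber glass bottle with black cap, 54 mm across, 95 mm tall; bystander, origin at its underside
- jar: clear jar with green lid, 64 mm across, 70 mm tall; bystander, origin at its underside
- tip_box: white box with blue perforated top, 85 x 120 x 54 mm; bystander, origin at its underside
- screwdriver: screwdriver lying on the table (about 200 mm long), ready for the technician; bystander, origin at its underside

How it is judged:
On the way, in this order (a step that is already met when the one before it is completed fails the run):
1. the blue gauge stands fully down in the slot of the stop, let go, with the stop at rest (z of blue_handle in the frame of slot between 0.0635 and 0.0715 m and x of blue_handle in the frame of slot between -0.009 and 0.009 m and y of blue_handle in the frame of slot between -0.009 and 0.009 m and angle between blue_handle's own z axis and vertical below 0.12 rad and angle between the x axis of blue_handle and the x axis of slot, either way round below 0.2 rad and contact force between the fingers and blue below 0.3 N and value of joint stop below 0.006 m and linear speed of blue below 0.02 m/s), for 0.2 s.
2. the tube block is pressed against the gauge with the pointer in the green, steadily for a second and a half (z of blue_handle in the frame of slot between 0.0635 and 0.0715 m and x of blue_handle in the frame of slot between -0.009 and 0.009 m and y of blue_handle in the frame of slot between -0.009 and 0.009 m and angle between blue_handle's own z axis and vertical below 0.12 rad and angle between the x axis of blue_handle and the x axis of slot, either way round below 0.2 rad and value of joint stop between 0.0115 and 0.0245 m and contact force between block and blue between 3 and 14 N and contact force between the fingers and block above 3 N and contact force between the fingers and blue below 0.3 N and angle between block_center's own z axis and vertical below 0.1 rad and linear speed of block below 0.01 m/s), for 1.5 s.
At the end, for the whole second after the job is handed in: Blue gauge fully down in the slot (depth 4 mm, sideways 9 mm, upright 0.12 rad), not touched by the fingers; the fingers press the flat-standing tube block against it with 3 to 14 N, stop pushed in 11.5 to 24.5 mm (pointer in the green), steady; the program ends still pressing (all of step 2); the arm keeps its last pose, push and grip.
It fails at once if the pointer is pushed into the red (value of joint stop above 0.0255 m).
It fails at once if the tube block is tipped or lifted out (angle between block_center's own z axis and vertical above 0.35 rad or height (world z) of block above 0.06 m).
It fails at once if the yellow gauge is moved (distance of yellow_handle from where it was at the start of the episode above 0.03 m).
It fails at once if another thing on the table is moved (distance of any of bottle_white, bottle_amber, jar, tip_box, screwdriver from where it was at the start of the episode above 0.03 m).
It also fails if it takes over 64 s, if anything falls off the work surface, if the arm or the gripper's body presses on something with over 40 N, if the wrist force passes 120 N, or if a joint passes its speed limit or range.

ROBOT

A 7-joint arm with a two-finger parallel gripper is mounted at the origin on the work surface. World frame = base frame: x ahead of the robot, y to its left, z up, the work surface at z = 0. Lengths are in m, angles in rad, forces in N, time in s.
With the tool pointing down it reaches from about 0.425 to 0.875 m from the base axis. Payload 9.9 kg.
Tool frame: the origin (TCP) lies on the centre line of the jaws, within the pads' length; the fingertips stand 19 mm ahead of it and the grasp point (between the pads) is the TCP; z points along the fingers, y is the line along which they close (so a half turn about z gives the same grasp; the last joint's range is limited). The gripper opens to 85 mm and grips with 20 to 120 N. Pads are 22 mm wide; open, the fingers measure 114 mm over their backs; the gripper's body (76 mm by 85 mm) begins 54 mm behind the grasp point. The pads swing forward as they close: fully open they stand 13 mm farther back than shut.
Start: joints at [-0.084, 0.576, 0.025, 1.437, -0.015, 1.129, -0.057], TCP at [0.675, 0, 0.25] pointing down, gripper open.
Joint ranges: [-2.76, 2.76], [-0.34, 2.15], [-1.52, 1.57], [0.19, 2.46], [-1.09, 4.23], [0.17, 1.99], [-2.82, 2.82]. Speed limits (rad/s): [2.22, 2.22, 3.01, 3.01, 3.14, 3.14, 3.14].

INTERFACE

Orientations are given as a unit quaternion [w, x, y, z].
In Python, from rig import * gives the robot as it stands.
- The arm moves only by the tool carry_out, never from a script. Its argument "increments" is a list of rows, each an object with "xyz": the shift along the tool's x, y, z in cm, a list of three; "angular": the turn, a rotation vector about the tool's x, y, z in degrees, a list of three; "claw": the opening, from 0 (shut) to 1 (fully open). In form: [{"xyz": [x, y, z], "angular": [ax, ay, az], "claw": claw}, ...]. A call has 1 to 20 rows; each row shifts and turns the commanded pose from where the row before left it, along the tool's axes as they then stand; what a row does not reach is not made up. A row lasts 1/8 s, in which the tool goes at most 62.5 mm and 10.7 degrees, less where a joint would pass 70% of its speed; a pose out of reach is approached as far as the arm can. A call with a gripper value outside its range is refused whole. The fingers move at their own pace and stop on an object; "newtons" is the grip in N (left out, the last holds). Time passes only in rows, so rows that do not move let the fingers close. It gives the time, the measured TCP pose, the force, the opening and the grip force at its end, in the units of the state.
- get_state(): the state, without advancing time (a new reading comes with each control period).
- capture(name): name is "scene" or "side" or "wrist"; returns a dict with "pixels" (400x640x3 uint8, blue, green, red), "camera_matrix" (3x3 intrinsics, pixels), "k1" (the pictures are not rectified: a ray, as slopes to the right and down, at radius r is drawn at 1 + k1 r^2 times it, then the intrinsics apply), "world_to_cam" (4x4, takes a point from world to camera coordinates). Camera axes: x right, y down, z forward; pixel columns grow to the right and rows downward; lengths in m; the calibration is good to about 2 mm. A picture is of the moment at which its call begins. There is no depth.
- finish_job(): hands the job in; it is judged then, once.
The state is a dict: "time_s": time; "joint_pos": joint angles; "joint_velocities": joint speeds; "effort": joint torques, N m; "eef_pos": TCP position; "tool_rot": TCP orientation; "contact_force": force on the tool from outside, world axes, zero at the start; "moment": the same for the moment, N m; "opening": opening from 0.0 (shut) to 1.0 (fully open); "finger_force": force on a finger pad.
Only numpy, scipy, OpenCV 4.12 (cv2) and the standard library are available. Lean on these libraries where they do the work, as an engineer would, in place of code of your own. Each camera call takes 0.05 s, during which the arm holds its last target. There are 200 camera calls.

## Working session

There is one attempt and no reset: what is moved stays moved. The work goes in short steps, Python scripts to look and compute and a tool call to move; the robot and the scene stay as the last step left them, time stands still between calls to the robot, and variables do not carry over. Pictures are saved under pics/ and viewed, at most 10 in all, crops included, and the job is handed in when it is done.

Besides the shell and the picture viewer there is one more tool, called after "Emit:" as name([rows], argument=value, ...), one row to a line, values as JSON. carry_out: Moves the arm, as the interface text tells. Its arguments: {"type":"object","properties":{"increments":{"type":"array","items":{"type":"object","properties":{"xyz":{"type":"array","items":{"type":"number"}},"angular":{"type":"array","items":{"type":"number"}},"claw":{"type":"number"}}}},"newtons":{"type":"number"}},"required":["increments"]}

```bash
mkdir -p pics
cat > h.py <<'E'
from rig import *
import numpy as np, cv2, json
def snap(n,f):
    c=capture(n); cv2.imwrite(f'pics/{f}.png',c['pixels'])
    np.savez(f'pics/{f}.npz',K=c['camera_matrix'],k1=c['k1'],T=c['world_to_cam'])
    return c
def load(f): return np.load(f'pics/{f}.npz')
def ray(c,u,v):
    K=np.array(c['K']); T=np.array(c['T']); k1=float(c['k1'])
    d=cv2.undistortPoints(np.array([[[u,v]]],float),K,np.array([k1,0,0,0,0.]))[0,0]
    R=T[:3,:3]; o=-R.T@T[:3,3]; return o,R.T@np.array([d[0],d[1],1])
def atz(c,u,v,z):
    o,d=ray(c,u,v); return o+d*(z-o[2])/d[2]
def proj(c,P):
    T=np.array(c['T']); r=cv2.Rodrigues(T[:3,:3])[0]
    return cv2.projectPoints(np.array(P,float).reshape(-1,1,3),r,T[:3,3],np.array(c['K']),np.array([float(c['k1']),0,0,0,0]))[0].reshape(-1,2)
E
python3 - <<'E'
from h import *
for n in('scene','side','wrist'):
    c=snap(n,n+'0'); T=np.array(c['world_to_cam']); print(n,np.round(-T[:3,:3].T@T[:3,3],3),np.round(T[:3,:3],2).tolist(),c['k1'])
a=[cv2.imread(f'pics/{n}0.png') for n in('scene','side','wrist')]
s=get_state();print(s['eef_pos'],s['tool_rot'],s['opening'],s['contact_force'])
E
```

```text
scene [1.677 0.095 1.015] [[-0.04, 1.0, 0.0], [0.64, 0.03, -0.77], [-0.77, -0.03, -0.64]] 0.0008033785480135932
side [ 0.344 -1.268  0.863] [[0.99, -0.15, 0.02], [-0.05, -0.5, -0.87], [0.14, 0.85, -0.5]] -0.14879750518620197
wrist [0.674 0.074 0.372] [[1.0, 0.0, -0.0], [0.0, -0.96, 0.29], [-0.0, -0.29, -0.96]] 0.020500370374753656
[ 6.74692644e-01 -5.64527536e-06  2.49636339e-01] [-4.14972470e-04  7.07076506e-01  7.07136778e-01 -4.68053982e-04] 1.0035707067173834 [0.20222975 0.18668913 0.20777726]
```

View pics/scene0.png

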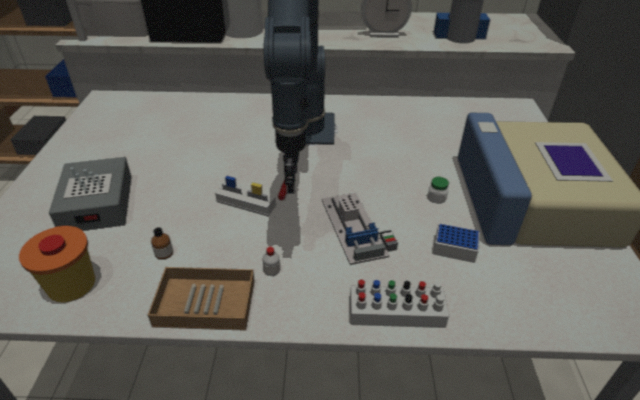

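View pics/wrist0.png

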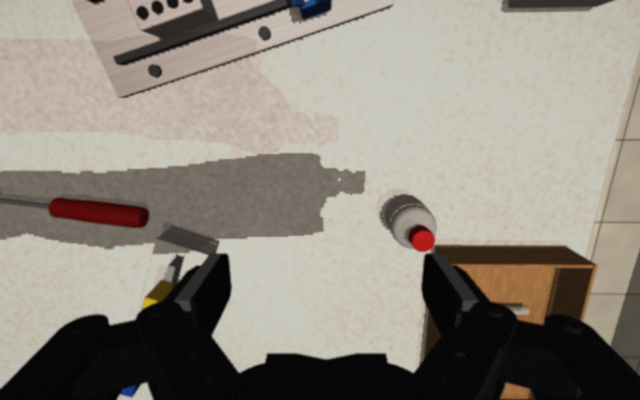

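View pics/side0.png

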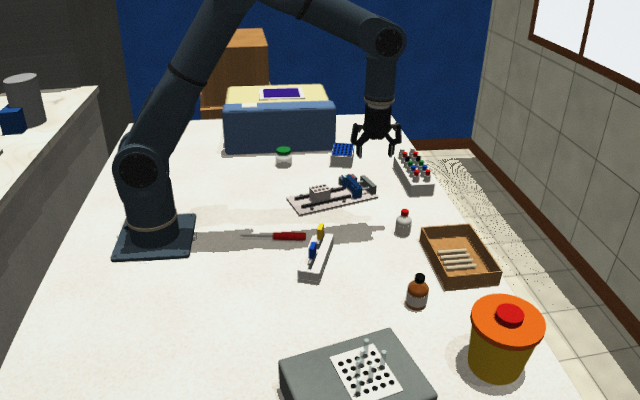

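Run:
```python
from h import *
c=load('scene0')
for n,u,v,z in [('blue',231,183,.078),('yel',257,189,.078),('fixTL',323,198,.01),('fixTR',352,193,.01),('fixBR',390,254,.01),('fixBL',354,262,.01),('driver',283,190,.01),('white',271,260,.04)]: print(n,np.round(atz(c,u,v,z),3))
a=cv2.imread('pics/scene0.png')
x=cv2.resize(a[165:225,205:305],None,fx=6,fy=6,interpolation=cv2.INTER_CUBIC)
y=cv2.resize(a[185:270,315:405],None,fx=6,fy=6,interpolation=cv2.INTER_CUBIC)
b=np.zeros((510,600,3),np.uint8)
cv2.imwrite('pics/z1.png',x)
w=load('wrist0')
for n,u,v,z in [('fixcorner',122,97,.01),('fixedge',392,6,.01),('yellow',158,295,.078),('driver',100,212,.01),('driverend',148,217,.01)]: print(n,np.round(atz(w,u,v,z),3))
```

```text
blue [ 0.468 -0.215  0.078]
yel [ 0.496 -0.128  0.078]
fixTL [0.449 0.081 0.01 ]
fixTR [0.419 0.177 0.01 ]
fixBR [0.698 0.281 0.01 ]
fixBL [0.734 0.176 0.01 ]
driver [ 0.412 -0.055  0.01 ]
white [ 0.763 -0.057  0.04 ]
fixcorner [0.458 0.075 0.01 ]
fixedge [0.738 0.161 0.01 ]
yellow [ 0.5   -0.12   0.078]
driver [ 0.409 -0.053  0.01 ]
driverend [ 0.464 -0.06   0.01 ]
```

Emit:
carry_out([
  {"xyz": [3.7, -2.5, -1.7]},
  {"xyz": [3.7, -2.5, -1.7]},
  {"xyz": [3.6, -2.5, -1.6]},
  {"xyz": [0, 0, 0]},
  {"xyz": [0, 0, 0]},
])

```text
invalid input
```

Run:
```python
from h import *
snap('wrist','w1'); s=get_state(); print(s['eef_pos'],s['joint_velocities'])
```

```text
[6.74772782e-01 1.69760212e-05 2.49779116e-01] [-0.00010238 -0.00206728 -0.00260178 -0.00215577 -0.0006594   0.00080884
 -0.00205429]
```

Emit:
carry_out([
  {"xyz": [-5.0, -1.6, 0.5]},
  {"xyz": [-5.0, -1.6, 0.5]},
  {"xyz": [-5.0, -1.6, 0.5]},
  {"xyz": [-5.0, -1.6, 0.5]},
  {"xyz": [-5.0, -1.6, 0.5]},
  {"xyz": [-5.0, -1.6, 0.5]},
  {"xyz": [-4, 0, 0.5]},
  {"xyz": [0, 0, 0]},
  {"xyz": [0, 0, 0]},
])

```text
invalid input
```

Run:
```python
from h import *
snap('wrist','w2'); s=get_state(); print(s['eef_pos'],s['time_s'])
```

```text
[ 6.74814520e-01 -1.41742922e-05  2.49904876e-01] 0.25
```

View pics/w1.png

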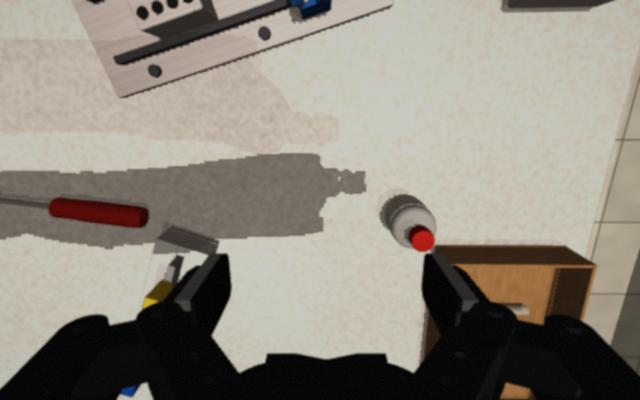

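View pics/w2.png

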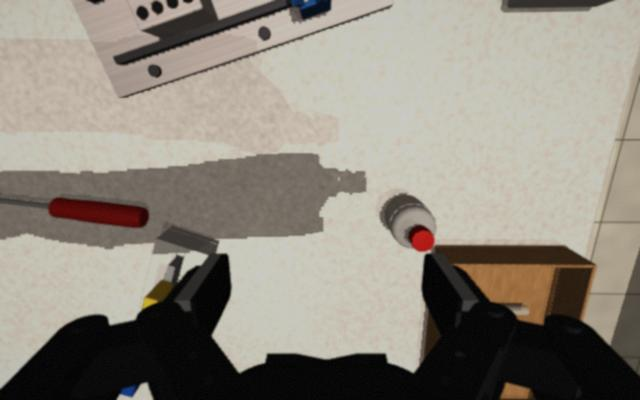

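The moves were refused (all fields needed), so both pictures are unchanged from before: fixture corner at (122,97), yellow handle near (158,295).

Emit:
carry_out([
  {"xyz": [3.7, -2.5, -1.7], "angular": [0, 0, 0], "claw": 1},
  {"xyz": [3.7, -2.5, -1.7], "angular": [0, 0, 0], "claw": 1},
  {"xyz": [3.6, -2.5, -1.6], "angular": [0, 0, 0], "claw": 1},
  {"xyz": [0, 0, 0], "angular": [0, 0, 0], "claw": 1},
  {"xyz": [0, 0, 0], "angular": [0, 0, 0], "claw": 1},
  {"xyz": [0, 0, 0], "angular": [0, 0, 0], "claw": 1},
], newtons=40)

```text
time_s: 1.0
eef_pos: [0.6004, 0.1086, 0.2997]
tool_rot: [0.0, 0.708, 0.706, -0.001]
contact_force: [-0.5, 0.3, -0.4]
opening: 0.999
finger_force: 0.0
```

Run:
```python
from h import *
snap('wrist','w1');
```

Emit:
carry_out([
  {"xyz": [-5, -1.6, 0.5], "angular": [0, 0, 0], "claw": 1},
  {"xyz": [-5, -1.6, 0.5], "angular": [0, 0, 0], "claw": 1},
  {"xyz": [-5, -1.6, 0.5], "angular": [0, 0, 0], "claw": 1},
  {"xyz": [-5, -1.6, 0.5], "angular": [0, 0, 0], "claw": 1},
  {"xyz": [-5, -1.6, 0.5], "angular": [0, 0, 0], "claw": 1},
  {"xyz": [-5, -1.6, 0.5], "angular": [0, 0, 0], "claw": 1},
  {"xyz": [-4, 0, 0.5], "angular": [0, 0, 0], "claw": 1},
  {"xyz": [0, 0, 0], "angular": [0, 0, 0], "claw": 1},
  {"xyz": [0, 0, 0], "angular": [0, 0, 0], "claw": 1},
  {"xyz": [0, 0, 0], "angular": [0, 0, 0], "claw": 1},
])

```text
time_s: 2.3
eef_pos: [0.5043, -0.2289, 0.2652]
tool_rot: [-0.0, 0.707, 0.708, 0.0]
contact_force: [0.3, -0.3, 0.8]
opening: 0.998
finger_force: 0.0
```

Run:
```python
from h import *
snap('wrist','w2'); s=get_state(); print(s['eef_pos'],s['time_s'])
```

```text
[ 0.50436084 -0.22884814  0.26532338] 2.35
```

View pics/w1.png

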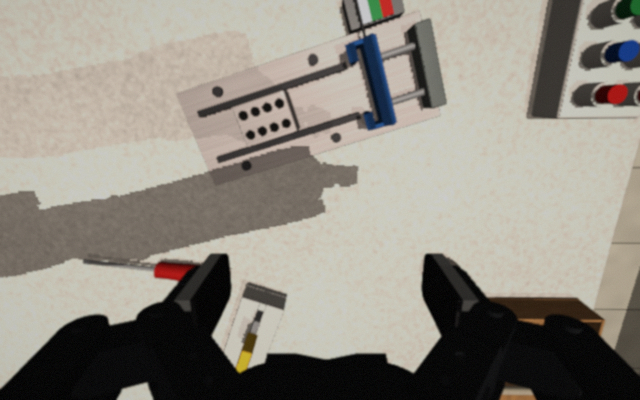

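View pics/w2.png

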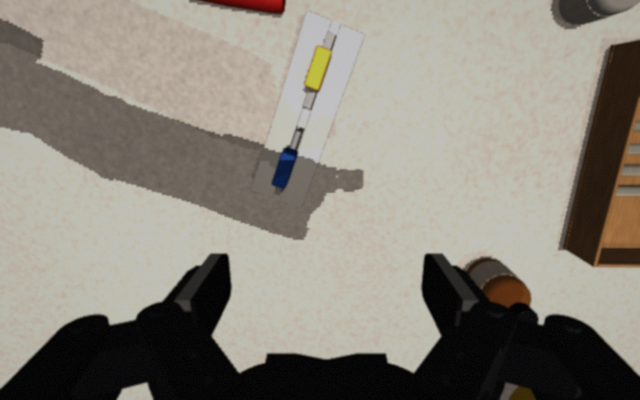

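w1 shows the fixture (block at (267,115), blue stop at (378,80), scale above at (375,10)); w2 shows the stand with the yellow handle at (318,68) and blue at (285,169).

Run:
```python
from h import *
a=cv2.imread('pics/w1.png')[0:196,175:451]
b=cv2.resize(a,None,fx=2.9,fy=2.9,interpolation=cv2.INTER_CUBIC); b=b[:568,:800]
cv2.imwrite('pics/z2.png',b)
c=load('w2'); im=cv2.imread('pics/w2.png'); hsv=cv2.cvtColor(im,cv2.COLOR_BGR2HSV)
for n,lo,hi in(('blue',(100,120,30),(130,255,255)),('yellow',(20,120,60),(35,255,255))):
    m=cv2.inRange(hsv[:230,:420],lo,hi); k,l,st,ce=cv2.connectedComponentsWithStats(m); i=1+np.argmax(st[1:,4])
    pts=np.argwhere(l==i)[:,::-1].astype(np.float32); r=cv2.minAreaRect(pts); print(n,st[i],ce[i],r,cv2.boxPoints(r).tolist())
for u,v in[(308,12),(364,35),(252,186),(307,205)]: print(np.round(atz(c,u,v,.04),4))
for u,v in[(285,169),(318,68)]: print(np.round(atz(c,u,v,.08),4))
```

```text
blue [273 148  24  40 530] [284.14528302 167.53584906] ((283.82476806640625, 167.48175048828125), (14.524080276489258, 39.4713249206543), 19.983104705810547) [[270.2554016113281, 183.5474395751953], [283.7444763183594, 146.4525604248047], [297.3941345214844, 151.4160614013672], [283.9050598144531, 188.5109405517578]]
yellow [305  46  26  45 678] [317.5899705   67.99852507] ((317.537109375, 68.14334106445312), (16.13857650756836, 42.95407485961914), 19.179006576538086) [[302.8600158691406, 85.77741241455078], [316.9713439941406, 45.20741653442383], [332.2142028808594, 50.50926971435547], [318.1028747558594, 91.07926940917969]]
[ 0.4863 -0.0762  0.04  ]
[ 0.5402 -0.0958  0.04  ]
[ 0.422  -0.2468  0.04  ]
[ 0.4824 -0.2688  0.04  ]
[ 0.4642 -0.2194  0.08  ]
[ 0.4965 -0.1289  0.08  ]
```

View pics/z2.png

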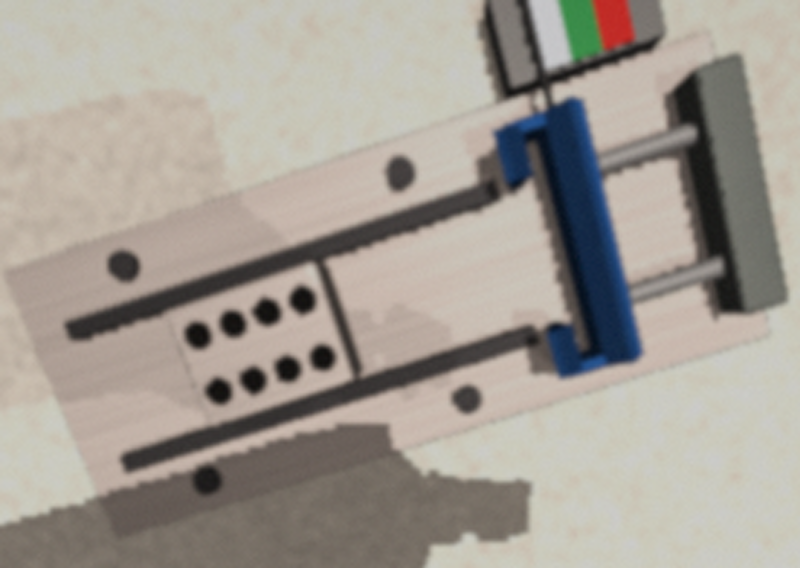

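```bash
cat > fit.py <<'E'
from h import *
from scipy.optimize import least_squares
def tf(p,P):
    P=np.array(P,float)/1000; c,s=np.cos(p[2]),np.sin(p[2]); return np.c_[p[0]+c*P[:,0]-s*P[:,1],p[1]+s*P[:,0]+c*P[:,1],P[:,2]]
def fit(c,P,uv,p0):
    r=least_squares(lambda p:(proj(c,tf(p,P))-uv).ravel(),p0,loss='soft_l1',x_scale=[.01,.01,.1]); return r.x,np.round(proj(c,tf(r.x,P))-uv,1)
E
python3 - <<'E'
from fit import *
c=load('w1')
P=[(-150,60,10),(-150,-60,10),(150,60,10),(150,-60,10),(-130,25,22),(-130,-25,22),(55,25,22),(55,-25,22)]
uv=np.array([(5,270),(115,537),(712,32),(770,335),(75,341),(123,458),(497,200),(530,328)])/2.9+[175,0]
F,e=fit(c,P,uv,[.57,.18,.3]); print('fix',F,np.degrees(F[2]),e.tolist())
uv=np.array([(316,265),(352,380),(170,318),(208,424)])/2.9+[175,0]
B,e=fit(c,[(30,23,55),(30,-23,55),(-30,23,55),(-30,-23,55)],uv,[.54,.17,.3]); print('blk',B,np.degrees(B[2]),e.tolist())
R=lambda p,q:np.array([[np.cos(p[2]),np.sin(p[2])],[-np.sin(p[2]),np.cos(p[2])]])@(q-p[:2])
print('block in fix',R(F,B[:2]), 'slot',tf(F,[(70.5,0,10)]))
uv=np.array([(537,165),(584,355),(580,100),(640,352)])/2.9+[175,0]
for q in uv: print(R(F,atz(c,*q,.06)[:2]))
c2=load('w2')
S,e=fit(c2,[(-30,95,40),(30,95,40),(-30,-95,40),(30,-95,40)],np.array([(308,12),(364,35),(252,186),(307,205)]),[.48,-.17,-.3]);print('stand',S,np.degrees(S[2]),e.tolist(),tf(S,[(0,-47,95),(0,47,95)]))
for q in((284.14,167.5),(317.5,68)): print(atz(c2,*q,.093),atz(c2,*q,.085))
E
```

```text
fix [0.57988909 0.17498632 0.29684296] 17.007849019340515 [[-1.2, 0.4], [0.1, 0.7], [0.1, -0.4], [0.6, 0.8], [-1.7, 0.2], [-1.9, -0.3], [1.9, 0.1], [2.0, -0.8]]
blk [0.5325497  0.16021928 0.29492902] 16.898188151756138 [[-0.1, -0.8], [1.1, 1.3], [-2.0, -2.2], [0.3, 1.9]]
block in fix [-0.04958839 -0.0002743 ] slot [[0.64730575 0.19560776 0.01      ]]
[0.06665116 0.03022725]
[ 0.0662017  -0.03812439]
[0.08633468 0.04577195]
[ 0.08646493 -0.0432526 ]
stand [ 0.48219166 -0.17453828 -0.34401466] -19.71058807650269 [[-0.4, -1.5], [2.4, -0.7], [0.3, 6.1], [-3.5, 4.4]] [[ 0.46634001 -0.21878447  0.095     ]
 [ 0.49804331 -0.13029209  0.095     ]]
[ 0.46509304 -0.21525082  0.093     ] [ 0.46405208 -0.21687302  0.085     ]
[ 0.49633091 -0.12997308  0.093     ] [ 0.49613663 -0.1292839   0.085     ]
```

Emit:
carry_out([
  {"xyz": [1.2, -3.9, 0], "angular": [0, 0, 0], "claw": 1},
  {"xyz": [0, 0, 0], "angular": [0, 0, 9.85], "claw": 1},
  {"xyz": [0, 0, 0], "angular": [0, 0, 9.85], "claw": 1},
  {"xyz": [0, 0, 4], "angular": [0, 0, 0], "claw": 1},
  {"xyz": [0, 0, 4], "angular": [0, 0, 0], "claw": 1},
  {"xyz": [0, 0, 4], "angular": [0, 0, 0], "claw": 1},
  {"xyz": [0, 0, 2], "angular": [0, 0, 0], "claw": 1},
  {"xyz": [0, 0, 0], "angular": [0, 0, 0], "claw": 1},
  {"xyz": [0, 0, 0], "angular": [0, 0, 0], "claw": 1},
])

```text
time_s: 3.48
eef_pos: [0.4656, -0.2178, 0.1262]
tool_rot: [0.0, 0.817, 0.576, 0.0]
contact_force: [0.3, 0.1, 0.4]
opening: 1.001
finger_force: 0.0
```

Run:
```python
from h import *
snap('wrist','w3'); snap('scene','s3');snap('side','d3')
a=cv2.imread('pics/w3.png'); b=cv2.imread('pics/d3.png')[200:300,260:390]
b=cv2.resize(b,(320*130//130,246),interpolation=cv2.INTER_CUBIC)
a=cv2.resize(a,(480,300)); o=np.zeros((300,800,3),np.uint8); o[:,:480]=a; o[:246,480:]=b; cv2.imwrite('pics/z3.png',o)
```

```text
(no output)
```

View pics/z3.png

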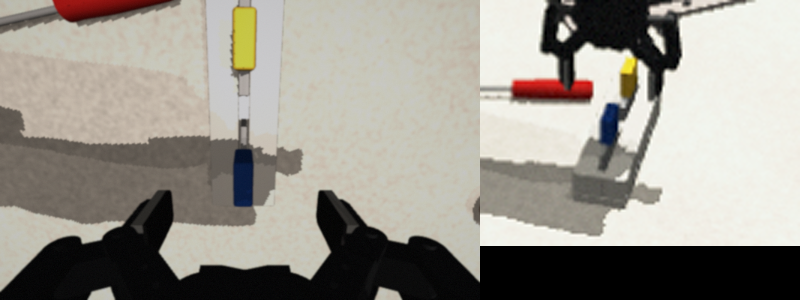

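The jaws are aligned and centred on the blue handle in x (handle at full-picture (324,237)); checking its y.

Run:
```python
from h import *
c=load('w3')
for u,v in((324,201),(324,275),(324,20),(324,92)): print(np.round(atz(c,u,v,.095),4))
```

```text
[ 0.4725 -0.1936  0.095 ]
[ 0.4586 -0.2325  0.095 ]
[ 0.4996 -0.1182  0.095 ]
[ 0.4899 -0.1453  0.095 ]
```

Emit:
carry_out([
  {"xyz": [0.1, 0, 2.1], "angular": [0, 0, 0], "claw": 1},
  {"xyz": [0, 0, 2], "angular": [0, 0, 0], "claw": 1},
  {"xyz": [0, 0, 0], "angular": [0, 0, 0], "claw": 0},
  {"xyz": [0, 0, 0], "angular": [0, 0, 0], "claw": 0},
  {"xyz": [0, 0, 0], "angular": [0, 0, 0], "claw": 0},
  {"xyz": [0, 0, 0], "angular": [0, 0, 0], "claw": 0},
  {"xyz": [0, 0, 0], "angular": [0, 0, 0], "claw": 0},
  {"xyz": [0, 0, 0], "angular": [0, 0, 0], "claw": 0},
  {"xyz": [0, 0, 0], "angular": [0, 0, 0], "claw": 0},
  {"xyz": [0, 0, 0], "angular": [0, 0, 0], "claw": 0},
], newtons=40)

```text
time_s: 4.88
eef_pos: [0.4655, -0.2172, 0.085]
tool_rot: [0.0, 0.818, 0.576, 0.0]
contact_force: [-0.7, -0.4, 6.1]
opening: 0.158
finger_force: 40.7
```

Emit:
carry_out([
  {"xyz": [0, 0, -2], "angular": [0, 0, 0], "claw": 0},
  {"xyz": [0, 0, -4], "angular": [0, 0, 0], "claw": 0},
  {"xyz": [0, 0, -5], "angular": [0, 0, 0], "claw": 0},
  {"xyz": [0, 0, -3], "angular": [0, 0, 0], "claw": 0},
  {"xyz": [5, 0.4, 0], "angular": [0, 0, 0], "claw": 0},
  {"xyz": [5, 0.4, 0], "angular": [0, 0, 0], "claw": 0},
  {"xyz": [5, 0.4, 0], "angular": [0, 0, 0], "claw": 0},
  {"xyz": [5, 0.4, 0], "angular": [0, 0, 0], "claw": 0},
  {"xyz": [5, 0.4, 0], "angular": [0, 0, 0], "claw": 0},
  {"xyz": [5, 0.4, 0], "angular": [0, 0, 0], "claw": 0},
  {"xyz": [5, 0.4, 0], "angular": [0, 0, 0], "claw": 0},
  {"xyz": [5, 0.4, 0], "angular": [0, 0, 0], "claw": 0},
  {"xyz": [5, 0.1, 0], "angular": [0, 0, 0], "claw": 0},
  {"xyz": [0, 0, 0], "angular": [0, 0, -9.15], "claw": 0},
  {"xyz": [0, 0, 0], "angular": [0, 0, -9.15], "claw": 0},
  {"xyz": [0, 0, 0], "angular": [0, 0, -9.15], "claw": 0},
  {"xyz": [0, 0, 0], "angular": [0, 0, -9.15], "claw": 0},
  {"xyz": [0, 0, 0], "angular": [0, 0, 0], "claw": 0},
  {"xyz": [0, 0, 0], "angular": [0, 0, 0], "claw": 0},
  {"xyz": [0, 0, 0], "angular": [0, 0, 0], "claw": 0},
])

```text
time_s: 7.38
eef_pos: [0.648, 0.1955, 0.2243]
tool_rot: [-0.0, 0.596, 0.803, -0.0]
contact_force: [-0.6, -0.0, -1.9]
opening: 0.153
finger_force: 39.7
```

Run:
```python
from h import *
c=snap('wrist','w4'); print(get_state()['eef_pos'])
cc=load('w4'); th=np.radians(17); F=np.array([.5799,.1750])
im=cv2.imread('pics/w4.png')
cv2.imwrite('pics/z4.png',cv2.resize(im[0:400,60:580],None,fx=1.5,fy=1.5,interpolation=cv2.INTER_CUBIC))
```

```text
[0.64804216 0.19557565 0.2242821 ]
```

View pics/z4.png

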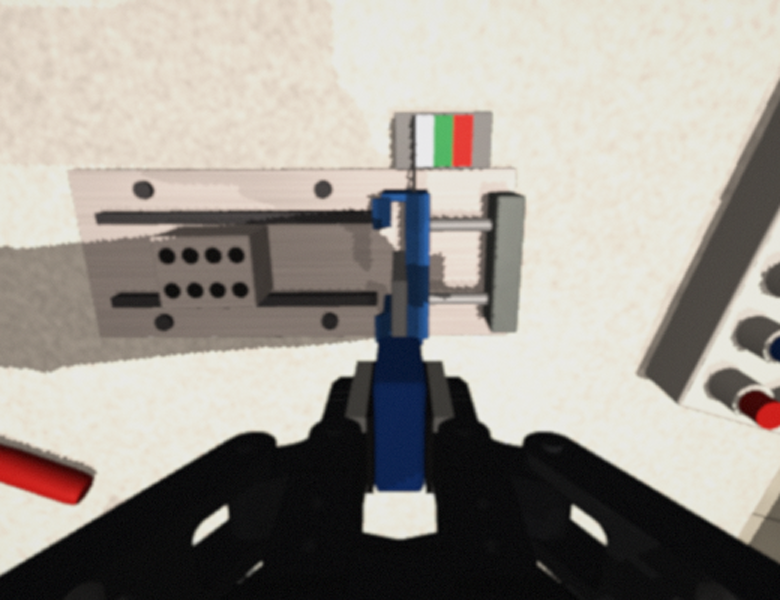

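Run:
```python
from fit import *
c=load('w4')
P=[(-150,60,10),(-150,-60,10),(150,60,10),(150,-60,10),(-130,25,22),(-130,-25,22),(55,25,22),(55,-25,22)]
uv=np.array([(69,170),(100,338),(516,168),(516,332),(97,223),(112,295),(375,222),(377,293)])/1.5+[60,0]
F,e=fit(c,P,uv,[.58,.175,.297]); print('fix',F,np.degrees(F[2]),e.tolist()); print(tf(F,[(70.5,0,10)]))
R=lambda p,q:np.array([[np.cos(p[2]),np.sin(p[2])],[-np.sin(p[2]),np.cos(p[2])]])@(q-p[:2])
s=get_state(); print('tcp in fix',R(F,s['eef_pos'][:2])); q=s['tool_rot']; print('tool y yaw',90-np.degrees(2*np.arctan2(q[1],q[2]))-0, 2*np.degrees(np.arctan2(q[2],q[1]))-90)
f=lambda u,v:(u/1.5+60,v/1.5)
for n,q,z in[('white st',(415,140),.031),('green0',(434,140),.031),('green1',(454,140),.031),('red end',(473,140),.031),('stop back top',(429,195),.06),('blade near end bottom L',(393,250),.15),('blade R',(407,250),.15)]: print(n,R(F,atz(c,*f(*q),z)[:2]))
print('stop front lug L',R(F,atz(c,*f(372,215),.05)[:2]))
```

```text
fix [0.58016032 0.17717119 0.30384374] 17.40896370416548 [[-1.7, -0.9], [0.6, -0.2], [1.8, -2.1], [-4.8, 0.9], [-0.3, 0.7], [-1.0, 1.0], [1.1, -0.2], [0.9, 0.5]]
[[0.64743096 0.19826409 0.01      ]]
tcp in fix [ 0.07027885 -0.00274816]
tool y yaw 16.816071578262964 16.816071578262964
white st [0.08029638 0.07616379]
green0 [0.0919951  0.07603173]
green1 [0.10430543 0.07588668]
red end [0.11599429 0.07574319]
stop back top [0.08745233 0.04542116]
blade near end bottom L [0.06751333 0.03143977]
blade R [0.07325399 0.03137875]
stop front lug L [0.05364493 0.03301941]
```

Emit:
carry_out([
  {"xyz": [0.1, 0, 4], "angular": [0, 0, 0], "claw": 0},
  {"xyz": [0, 0, 3], "angular": [0, 0, 0], "claw": 0},
  {"xyz": [0, 0, 1.5], "angular": [0, 0, 0], "claw": 0},
  {"xyz": [0, 0, 1], "angular": [0, 0, 0], "claw": 0},
  {"xyz": [0, 0, 1], "angular": [0, 0, 0], "claw": 0},
  {"xyz": [0, 0, 0], "angular": [0, 0, 0], "claw": 0},
  {"xyz": [0, 0, 0], "angular": [0, 0, 0], "claw": 0},
])

```text
time_s: 8.3
eef_pos: [0.6482, 0.1965, 0.12]
tool_rot: [0.0, 0.596, 0.803, 0.0]
contact_force: [0.3, 0.8, -1.6]
opening: 0.154
finger_force: 39.5
```

Blade bottom is about 45 mm, inside the lead-in (top 60), no contact. Continue.

Emit:
carry_out([
  {"xyz": [0, 0, 0.7], "angular": [0, 0, 0], "claw": 0},
  {"xyz": [0, 0, 0.7], "angular": [0, 0, 0], "claw": 0},
  {"xyz": [0, 0, 0.7], "angular": [0, 0, 0], "claw": 0},
  {"xyz": [0, 0, 0.7], "angular": [0, 0, 0], "claw": 0},
  {"xyz": [0, 0, 0.4], "angular": [0, 0, 0], "claw": 0},
  {"xyz": [0, 0, 0], "angular": [0, 0, 0], "claw": 0},
  {"xyz": [0, 0, 0], "angular": [0, 0, 0], "claw": 0},
])

```text
time_s: 9.18
eef_pos: [0.648, 0.1965, 0.0875]
tool_rot: [0.0, 0.596, 0.803, 0.0]
contact_force: [0.4, -0.6, -1.3]
opening: 0.159
finger_force: 39.6
```

Emit:
carry_out([
  {"xyz": [0, 0, 0.2], "angular": [0, 0, 0], "claw": 0},
  {"xyz": [0, 0, 0.05], "angular": [0, 0, 0], "claw": 0},
  {"xyz": [0, 0, 0], "angular": [0, 0, 0], "claw": 0},
  {"xyz": [0, 0, 0], "angular": [0, 0, 0], "claw": 0.6},
  {"xyz": [0, 0, 0], "angular": [0, 0, 0], "claw": 0.6},
  {"xyz": [0, 0, 0], "angular": [0, 0, 0], "claw": 0.6},
  {"xyz": [0, 0, 0], "angular": [0, 0, 0], "claw": 0.6},
  {"xyz": [0, 0, 0], "angular": [0, 0, 0], "claw": 0.6},
  {"xyz": [0, 0, 0], "angular": [0, 0, 0], "claw": 0.6},
])

```text
time_s: 10.3
eef_pos: [0.6478, 0.1964, 0.0848]
tool_rot: [-0.0, 0.596, 0.803, 0.0]
contact_force: [0.1, -0.2, 0.7]
opening: 0.602
finger_force: 0.0
```

Emit:
carry_out([
  {"xyz": [0, 0, -1.5], "angular": [0, 0, 0], "claw": 0.6},
  {"xyz": [0, 0, -2.5], "angular": [0, 0, 0], "claw": 0.6},
  {"xyz": [0, 0, -4], "angular": [0, 0, 0], "claw": 0.6},
  {"xyz": [0, 0, -4], "angular": [0, 0, 0], "claw": 0.6},
  {"xyz": [0, -5, 0], "angular": [0, 0, 0], "claw": 0},
  {"xyz": [0, -5, 0], "angular": [0, 0, 0], "claw": 0},
  {"xyz": [0, 0, 0], "angular": [0, 0, 0], "claw": 0},
  {"xyz": [0, 0, 0], "angular": [0, 0, 0], "claw": 0},
])

```text
time_s: 11.3
eef_pos: [0.553, 0.1677, 0.2061]
tool_rot: [0.001, 0.596, 0.803, 0.001]
contact_force: [0.2, -0.4, -0.4]
opening: -0.001
finger_force: 0.0
```

```bash
cat > m.py <<'E'
from fit import *
import sys
F=np.array([.580,.176,np.radians(17.15)])
R=lambda p,q:np.array([[np.cos(p[2]),np.sin(p[2])],[-np.sin(p[2]),np.cos(p[2])]])@(q-p[:2])
def comps(f,lo,hi,amin=25):
    im=cv2.imread(f'pics/{f}.png'); m=cv2.inRange(cv2.cvtColor(im,cv2.COLOR_BGR2HSV),lo,hi); k,l,st,ce=cv2.connectedComponentsWithStats(m)
    return [(st[i].tolist(),np.round(ce[i],1).tolist()) for i in range(1,k) if st[i,4]>=amin]
E
python3 - <<'E'
from m import *
s=get_state(); print(s['eef_pos'],R(F,s['eef_pos'][:2]),s['joint_pos'])
snap('wrist','w5'); c=load('w5')
for st,ce in comps('w5',(100,120,30),(130,255,255)): print(st,ce)
T=np.array(c['T'])
# expected handle box & blade ends
P=[(x+70.5,y,z) for z in(60,95) for x in(-7,7) for y in(-17,17)]
print(np.round(proj(c,tf(F,P))).tolist())
P=[(x+70.5,y,60) for x in(-2.5,2.5) for y in(-35,35)]; print(np.round(proj(c,tf(F,P))).tolist())
snap('side','d5'); snap('scene','s5'); 
for f in('d5','s5'):
  c=load(f); P=[(70.5,0,z) for z in(60,77.5,95,97,105)]; print(f,np.round(proj(c,tf(F,P)),1).tolist())
  u,v=proj(c,tf(F,[(70.5,0,80)]))[0].astype(int); 
  for st,ce in comps(f,(100,90,30),(130,255,255),8):
    if abs(ce[0]-u)<40 and abs(ce[1]-v)<40: print(st,ce)
E
```

```text
[0.55298237 0.16768292 0.20614532] [-2.82688100e-02  1.95300425e-05] [-0.33406759  0.4721559  -0.06215631  1.76182614  0.03598305  0.90625903
 -0.11661121]
[412, 130, 56, 108, 3172] [443.4, 182.7]
[[432.0, 208.0], [435.0, 169.0], [448.0, 208.0], [452.0, 169.0], [446.0, 222.0], [451.0, 179.0], [465.0, 222.0], [470.0, 179.0]]
[[435.0, 227.0], [443.0, 148.0], [441.0, 227.0], [449.0, 148.0]]
d5 [[351.3, 179.7], [351.5, 175.2], [351.7, 170.8], [351.7, 170.3], [351.8, 168.2]]
[331, 140, 22, 16, 252] [341.6, 148.4]
[348, 170, 14, 29, 206] [354.6, 184.9]
[342, 176, 5, 13, 40] [343.8, 182.2]
s5 [[361.4, 228.7], [361.8, 224.3], [362.2, 219.8], [362.3, 219.3], [362.5, 217.2]]
[356, 217, 11, 13, 113] [361.3, 223.0]
[346, 224, 32, 22, 369] [360.8, 235.4]
```

Emit:
carry_out([
  {"xyz": [0, -4.1, 0], "angular": [0, 0, 0], "claw": 0},
  {"xyz": [0, -4.1, 0], "angular": [0, 0, 0], "claw": 0},
  {"xyz": [0, 0, 0], "angular": [0, 0, -10], "claw": 0},
  {"xyz": [0, 0, 0], "angular": [0, 0, -10], "claw": 0},
  {"xyz": [0, 0, 0], "angular": [0, 0, -10], "claw": 0},
  {"xyz": [0, 0, 0], "angular": [0, 0, -10], "claw": 0},
  {"xyz": [0, 0, 0], "angular": [0, 0, -10], "claw": 0},
  {"xyz": [0, 0, 0], "angular": [0, 0, -10], "claw": 0},
  {"xyz": [0, 0, 0], "angular": [0, 0, -10], "claw": 0},
  {"xyz": [0, 0, 0], "angular": [0, 0, -10], "claw": 0},
  {"xyz": [0, 0, 0], "angular": [0, 0, -10.3], "claw": 0},
  {"xyz": [0, 0, 4], "angular": [0, 0, 0], "claw": 0},
  {"xyz": [0, 0, 4], "angular": [0, 0, 0], "claw": 0},
  {"xyz": [0, 0, 0], "angular": [0, 0, 0], "claw": 0},
  {"xyz": [0, 0, 0], "angular": [0, 0, 0], "claw": 0},
])

```text
time_s: 13.32
eef_pos: [0.4745, 0.1441, 0.1257]
tool_rot: [0.0, -0.15, 0.989, 0.0]
contact_force: [-0.3, -0.2, -0.0]
opening: -0.003
finger_force: 0.0
```

Run:
```python
from m import *
s=get_state(); q=s['tool_rot']; print(s['eef_pos'],R(F,s['eef_pos'][:2]),2*np.degrees(np.arctan2(q[2],q[1]))-180, s['contact_force'])
snap('wrist','w6'); c=load('w6')
print(np.round(proj(c,tf(F,[(-79.6,23,55),(-79.6,-23,55),(-130,25,22),(-130,-25,22),(98,76,31)]))).tolist())
im=cv2.imread('pics/w6.png'); g=cv2.cvtColor(im,cv2.COLOR_BGR2GRAY)
for u in(280,320,360): print(u,g[0:300:6,u].tolist())
for lo,hi in(((50,100,50),(80,255,255)),((0,140,60),(8,255,255))): print(comps('w6',lo,hi))
```

```text
[0.47449911 0.14407817 0.12570102] [-0.11022283  0.00060704] 17.20167939786151 [-0.28005733 -0.19274719 -0.03326273]
[[359.0, 265.0], [290.0, 264.0], [360.0, 179.0], [290.0, 179.0], [411.0, 433.0]]
280 [115, 120, 118, 121, 124, 120, 122, 119, 123, 123, 126, 125, 117, 121, 115, 117, 121, 124, 117, 120, 121, 121, 118, 122, 95, 104, 105, 105, 105, 98, 48, 56, 63, 78, 78, 85, 162, 195, 194, 196, 199, 203, 204, 202, 202, 202, 200, 199, 198, 69]
320 [120, 123, 120, 117, 114, 114, 117, 118, 119, 124, 124, 121, 122, 119, 117, 118, 118, 123, 121, 120, 116, 122, 125, 125, 100, 86, 85, 86, 86, 84, 85, 96, 105, 106, 103, 104, 205, 204, 194, 86, 48, 48, 48, 48, 46, 45, 45, 70, 21, 9]
360 [205, 205, 204, 207, 201, 194, 187, 202, 201, 199, 207, 206, 198, 201, 150, 117, 113, 104, 102, 100, 97, 96, 103, 100, 93, 85, 85, 84, 84, 51, 21, 20, 20, 25, 47, 54, 52, 56, 59, 62, 55, 52, 56, 59, 64, 44, 26, 6, 11, 8]
[]
[([25, 0, 64, 104, 4793], [54.7, 48.8])]
```

Emit:
carry_out([
  {"xyz": [0, 0, 4], "angular": [0, 0, 0], "claw": 0},
  {"xyz": [0, 0, 3.2], "angular": [0, 0, 0], "claw": 0},
  {"xyz": [0, 0, 1.3], "angular": [0, 0, 0], "claw": 0},
  {"xyz": [0, 0, 0], "angular": [0, 0, 0], "claw": 0},
  {"xyz": [0, 0, 0], "angular": [0, 0, 0], "claw": 0},
  {"xyz": [-1, 0, 0], "angular": [0, 0, 0], "claw": 0},
  {"xyz": [-0.5, 0, 0], "angular": [0, 0, 0], "claw": 0},
  {"xyz": [-0.5, 0, 0], "angular": [0, 0, 0], "claw": 0},
  {"xyz": [0, 0, 0], "angular": [0, 0, 0], "claw": 0},
])

```text
time_s: 14.5
eef_pos: [0.4931, 0.1495, 0.0398]
tool_rot: [0.0, -0.149, 0.989, 0.0]
contact_force: [0.4, 0.2, 0.4]
opening: -0.0
finger_force: 0.0
```

Emit:
carry_out([
  {"xyz": [-0.6, 0, 0], "angular": [0, 0, 0], "claw": 0},
  {"xyz": [-0.6, 0, 0], "angular": [0, 0, 0], "claw": 0},
  {"xyz": [-0.6, 0, 0], "angular": [0, 0, 0], "claw": 0},
  {"xyz": [-0.6, 0, 0], "angular": [0, 0, 0], "claw": 0},
  {"xyz": [-0.6, 0, 0], "angular": [0, 0, 0], "claw": 0},
  {"xyz": [-0.6, 0, 0], "angular": [0, 0, 0], "claw": 0},
  {"xyz": [-0.6, 0, 0], "angular": [0, 0, 0], "claw": 0},
  {"xyz": [-0.6, 0, 0], "angular": [0, 0, 0], "claw": 0},
  {"xyz": [-0.6, 0, 0], "angular": [0, 0, 0], "claw": 0},
  {"xyz": [-0.6, 0, 0], "angular": [0, 0, 0], "claw": 0},
  {"xyz": [-0.6, 0, 0], "angular": [0, 0, 0], "claw": 0},
  {"xyz": [-0.6, 0, 0], "angular": [0, 0, 0], "claw": 0},
])

```text
time_s: 16.0
eef_pos: [0.5619, 0.1708, 0.0398]
tool_rot: [-0.0, -0.15, 0.989, -0.0]
contact_force: [-0.7, -0.5, -1.0]
opening: 0.001
finger_force: 0.6
```

Emit:
carry_out([
  {"xyz": [-0.4, 0, 0], "angular": [0, 0, 0], "claw": 0},
  {"xyz": [-0.4, 0, 0], "angular": [0, 0, 0], "claw": 0},
  {"xyz": [-0.3, 0, 0], "angular": [0, 0, 0], "claw": 0},
  {"xyz": [-0.3, 0, 0], "angular": [0, 0, 0], "claw": 0},
  {"xyz": [0, 0, 0], "angular": [0, 0, 0], "claw": 0},
  {"xyz": [0, 0, 0], "angular": [0, 0, 0], "claw": 0},
])

```text
time_s: 16.75
eef_pos: [0.5752, 0.175, 0.0399]
tool_rot: [0.0, -0.15, 0.989, 0.0]
contact_force: [0.4, -0.0, 0.5]
opening: -0.001
finger_force: 0.0
```

Run:
```python
from m import *
snap('side','d7');snap('scene','s7');snap('wrist','w7')
s=get_state(); print(R(F,s['eef_pos'][:2]),s['contact_force'])
c=load('s7'); print(proj(c,tf(F,[(98,76,31),(80,76,31)])))
for f in('s7','d7'):
  for lo,hi in(((45,60,40),(85,255,255)),((0,120,60),(8,255,255)),((100,90,30),(130,255,255))): print(f,[k for k in comps(f,lo,hi,8) if (320<k[1][0]<420 and 150<k[1][1]<260)])
```

```text
[-0.00503659  0.00043232] [0.18759999 0.51456044 0.25998648]
[[388.2924327  237.56388192]
 [386.03141258 233.48601442]]
s7 [([384, 235, 9, 4, 16], [388.1, 236.4])]
s7 [([385, 238, 10, 4, 25], [389.4, 239.5])]
s7 [([346, 217, 32, 29, 492], [360.9, 232.4])]
d7 [([408, 160, 6, 7, 25], [409.8, 162.8])]
d7 [([413, 151, 5, 6, 19], [414.6, 153.5]), ([403, 152, 4, 6, 18], [404.6, 154.2]), ([414, 170, 6, 6, 22], [416.3, 172.2]), ([401, 209, 8, 7, 41], [404.3, 211.9])]
d7 [([411, 165, 6, 6, 25], [413.0, 167.2]), ([342, 170, 20, 29, 210], [354.2, 184.6])]
```

Emit:
carry_out([
  {"xyz": [-0.3, 0, 0], "angular": [0, 0, 0], "claw": 0},
  {"xyz": [-0.3, 0, 0], "angular": [0, 0, 0], "claw": 0},
  {"xyz": [-0.3, 0, 0], "angular": [0, 0, 0], "claw": 0},
  {"xyz": [0, 0, 0], "angular": [0, 0, 0], "claw": 0},
  {"xyz": [0, 0, 0], "angular": [0, 0, 0], "claw": 0},
  {"xyz": [0, 0, 0], "angular": [0, 0, 0], "claw": 0},
])

```text
time_s: 17.65
eef_pos: [0.5828, 0.1773, 0.0397]
tool_rot: [-0.001, -0.15, 0.989, -0.0]
contact_force: [-4.4, -2.0, 3.4]
opening: -0.003
finger_force: 2.6
```

```bash
cat > st.py <<'E'
from m import *
def soft(f,box):
    u0,v0,u1,v1=box; im=cv2.imread(f'pics/{f}.png')[v0:v1,u0:u1].astype(float); s=im.sum(2)+15
    w=np.clip((im[...,0]-im[...,2])/s-.12,0,.3)   # normalised blueness
    return w
def shift(f0,f1,hand):
    c=load(f0); a,b=proj(c,tf(F,[(70.5,0,70),(88.5,0,70)])); d=(b-a)/18
    u,v=proj(c,tf(F,[(78,0,50)]))[0].astype(int); box=(u-26,v-24,u+27,v+26)
    w0,w1=soft(f0,box),soft(f1,box); 
    yy,xx=np.mgrid[:w0.shape[0],:w0.shape[1]]
    ce=lambda w:np.array([(w*xx).sum(),(w*yy).sum()])/w.sum()
    D=ce(w1)-ce(w0)
    ph=cv2.phaseCorrelate(w0,w1,cv2.createHanningWindow(w0.shape[::-1],cv2.CV_64F))
    M=np.eye(2,3,dtype=np.float32)
    try: cc,M=cv2.findTransformECC(w0.astype(np.float32),w1.astype(np.float32),M,cv2.MOTION_TRANSLATION)
    except cv2.error: cc=0
    n=d/(d@d)
    print(f0,f1,'mm: centroid',round(D@n,2),'phase',np.round(np.array(ph[0])@n,2),'ecc',np.round(M[:,2]@n,2),round(cc,3),'sums',w0.sum().round(1),w1.sum().round(1))
E
cat > now.py <<'E'
from st import *
import sys
n=sys.argv[1]; snap('scene','s'+n); snap('side','d'+n)
s=get_state(); p=R(F,s['eef_pos'][:2])*1000; f=np.array(s['contact_force']); print('tcp',p,'z',s['eef_pos'][2],'F along x',f[:2]@[np.cos(F[2]),np.sin(F[2])],'Fz',f[2],'t',s['time_s'])
for k in('s','d'):
    shift(k+'5',k+'7',0); shift(k+'5',k+n,0); shift(k+'7',k+n,0)
E
python3 now.py 8
```

```text
tcp [3.03662089 0.37468816] z 0.03963776223717982 F along x -5.661502344548468 Fz 2.647936041190455 t 17.75
s5 s7 mm: centroid -0.18 phase 1.07 ecc 0.55 0.987 sums 62.7 62.1
s5 s8 mm: centroid 3.47 phase 6.04 ecc 5.39 0.984 sums 62.7 66.8
s7 s8 mm: centroid 3.66 phase 4.65 ecc 4.78 0.993 sums 62.1 66.8
d5 d7 mm: centroid 3.9 phase -0.4 ecc 0.06 0.956 sums 52.2 45.7
d5 d8 mm: centroid 8.55 phase 5.62 ecc 5.51 0.948 sums 52.2 46.4
d7 d8 mm: centroid 4.66 phase 5.88 ecc 5.55 0.994 sums 45.7 46.4
```

Emit:
carry_out([
  {"xyz": [-0.15, 0, 0], "angular": [0, 0, 0], "claw": 0},
  {"xyz": [-0.15, 0, 0], "angular": [0, 0, 0], "claw": 0},
  {"xyz": [-0.15, 0, 0], "angular": [0, 0, 0], "claw": 0},
  {"xyz": [-0.15, 0, 0], "angular": [0, 0, 0], "claw": 0},
  {"xyz": [-0.15, 0, 0], "angular": [0, 0, 0], "claw": 0},
  {"xyz": [-0.15, 0, 0], "angular": [0, 0, 0], "claw": 0},
  {"xyz": [0, 0, 0], "angular": [0, 0, 0], "claw": 0},
  {"xyz": [0, 0, 0], "angular": [0, 0, 0], "claw": 0},
])

```text
time_s: 18.75
eef_pos: [0.5898, 0.1794, 0.0396]
tool_rot: [-0.002, -0.15, 0.989, -0.001]
contact_force: [-10.1, -2.9, 8.4]
opening: -0.001
finger_force: 5.7
```

```bash
python3 now.py 9
```

```text
tcp [10.40083942  0.35913826] z 0.03959524712210937 F along x -10.76524499978417 Fz 8.364469776127335 t 18.85
s5 s7 mm: centroid -0.18 phase 1.07 ecc 0.55 0.987 sums 62.7 62.1
s5 s9 mm: centroid 11.75 phase 13.23 ecc 13.1 0.981 sums 62.7 66.0
s7 s9 mm: centroid 11.93 phase 12.46 ecc 12.53 0.988 sums 62.1 66.0
d5 d7 mm: centroid 3.9 phase -0.4 ecc 0.06 0.956 sums 52.2 45.7
d5 d9 mm: centroid 16.67 phase 12.28 ecc 13.1 0.948 sums 52.2 45.3
d7 d9 mm: centroid 12.77 phase 12.73 ecc 13.05 0.994 sums 45.7 45.3
```

Emit:
carry_out([
  {"xyz": [-0.1, 0, 0], "angular": [0, 0, 0], "claw": 0},
  {"xyz": [-0.1, 0, 0], "angular": [0, 0, 0], "claw": 0},
  {"xyz": [-0.1, 0, 0], "angular": [0, 0, 0], "claw": 0},
  {"xyz": [-0.1, 0, 0], "angular": [0, 0, 0], "claw": 0},
  {"xyz": [-0.1, 0, 0], "angular": [0, 0, 0], "claw": 0},
  {"xyz": [0, 0, 0], "angular": [0, 0, 0], "claw": 0},
  {"xyz": [0, 0, 0], "angular": [0, 0, 0], "claw": 0},
  {"xyz": [0, 0, 0], "angular": [0, 0, 0], "claw": 0},
])

```text
time_s: 19.85
eef_pos: [0.5938, 0.1806, 0.0395]
tool_rot: [-0.003, -0.15, 0.989, -0.001]
contact_force: [-14.0, -4.1, 10.8]
opening: -0.002
finger_force: 7.3
```

```bash
python3 now.py 10
python3 - <<'E'
from st import *
for f in('s5','s10','d5','d10'):
  c=load(f); im=cv2.imread(f'pics/{f}.png'); g,=[1]
  # block/gauge upright checks: top row of handle vs predicted for s=17
  P=[(70.5+2+(17 if f[1:]=='10' else 0),0,z) for z in(60,95)]; print(f,np.round(proj(c,tf(F,P)),1).tolist(),[k for k in comps(f,(100,90,30),(130,255,255),8) if 320<k[1][0]<420 and 150<k[1][1]<260])
E
```

```text
tcp [14.49607248  0.32490303] z 0.0395125985954643 F along x -14.309813102031521 Fz 10.554752152708753 t 19.95
s5 s7 mm: centroid -0.18 phase 1.07 ecc 0.55 0.987 sums 62.7 62.1
s5 s10 mm: centroid 14.74 phase 16.56 ecc 16.74 0.974 sums 62.7 66.9
s7 s10 mm: centroid 14.93 phase 15.99 ecc 16.18 0.984 sums 62.1 66.9
d5 d7 mm: centroid 3.9 phase -0.4 ecc 0.06 0.956 sums 52.2 45.7
d5 d10 mm: centroid 20.74 phase 16.27 ecc 17.1 0.947 sums 52.2 44.6
d7 d10 mm: centroid 16.85 phase 16.64 ecc 17.05 0.994 sums 45.7 44.6
s5 [[361.7, 229.2], [362.5, 220.2]] [([356, 217, 11, 13, 113], [361.3, 223.0]), ([346, 224, 32, 22, 369], [360.8, 235.4])]
s10 [[363.6, 233.0], [364.5, 224.1]] [([347, 221, 34, 29, 509], [363.0, 235.6])]
d5 [[351.8, 179.6], [352.2, 170.7]] [([411, 165, 6, 6, 25], [413.0, 167.2]), ([348, 170, 14, 29, 206], [354.6, 184.9]), ([342, 176, 5, 13, 40], [343.8, 182.2])]
d10 [[356.1, 178.7], [356.5, 169.8]] [([411, 165, 6, 6, 25], [413.0, 167.2]), ([352, 169, 14, 29, 208], [358.8, 184.1])]
```

Emit:
carry_out([
  {"xyz": [0, 0, -0.03], "angular": [0, 0, 0], "claw": 0},
  {"xyz": [0, 0, -0.03], "angular": [0, 0, 0], "claw": 0},
  {"xyz": [0, 0, 0], "angular": [0, 0, 0], "claw": 0},
  {"xyz": [0, 0, 0], "angular": [0, 0, 0], "claw": 0},
])

```text
time_s: 20.45
eef_pos: [0.5944, 0.1808, 0.0395]
tool_rot: [-0.003, -0.15, 0.989, -0.001]
contact_force: [-9.3, -1.6, 1.7]
opening: 0.001
finger_force: 4.9
```

```bash
python3 now.py 11
```

```text
tcp [15.19186411  0.32404624] z 0.039569405746523706 F along x -9.822706208059484 Fz 2.4803173622935195 t 20.55
s5 s7 mm: centroid -0.18 phase 1.07 ecc 0.55 0.987 sums 62.7 62.1
s5 s11 mm: centroid 15.71 phase 19.11 ecc 17.59 0.972 sums 62.7 65.3
s7 s11 mm: centroid 15.89 phase 16.55 ecc 16.99 0.985 sums 62.1 65.3
d5 d7 mm: centroid 3.9 phase -0.4 ecc 0.06 0.956 sums 52.2 45.7
d5 d11 mm: centroid 21.06 phase 16.88 ecc 17.67 0.947 sums 52.2 44.9
d7 d11 mm: centroid 17.17 phase 17.96 ecc 17.67 0.994 sums 45.7 44.9
```

Pointer at about 17.5 mm (middle of green), with 9.8 N on the tool. Now hold.

Emit:
carry_out([
  {"xyz": [0, 0, 0], "angular": [0, 0, 0], "claw": 0},
  {"xyz": [0, 0, 0], "angular": [0, 0, 0], "claw": 0},
  {"xyz": [0, 0, 0], "angular": [0, 0, 0], "claw": 0},
  {"xyz": [0, 0, 0], "angular": [0, 0, 0], "claw": 0},
  {"xyz": [0, 0, 0], "angular": [0, 0, 0], "claw": 0},
  {"xyz": [0, 0, 0], "angular": [0, 0, 0], "claw": 0},
  {"xyz": [0, 0, 0], "angular": [0, 0, 0], "claw": 0},
  {"xyz": [0, 0, 0], "angular": [0, 0, 0], "claw": 0},
  {"xyz": [0, 0, 0], "angular": [0, 0, 0], "claw": 0},
  {"xyz": [0, 0, 0], "angular": [0, 0, 0], "claw": 0},
  {"xyz": [0, 0, 0], "angular": [0, 0, 0], "claw": 0},
  {"xyz": [0, 0, 0], "angular": [0, 0, 0], "claw": 0},
  {"xyz": [0, 0, 0], "angular": [0, 0, 0], "claw": 0},
  {"xyz": [0, 0, 0], "angular": [0, 0, 0], "claw": 0},
  {"xyz": [0, 0, 0], "angular": [0, 0, 0], "claw": 0},
  {"xyz": [0, 0, 0], "angular": [0, 0, 0], "claw": 0},
  {"xyz": [0, 0, 0], "angular": [0, 0, 0], "claw": 0},
  {"xyz": [0, 0, 0], "angular": [0, 0, 0], "claw": 0},
  {"xyz": [0, 0, 0], "angular": [0, 0, 0], "claw": 0},
  {"xyz": [0, 0, 0], "angular": [0, 0, 0], "claw": 0},
])

```text
time_s: 23.05
eef_pos: [0.5944, 0.1808, 0.0396]
tool_rot: [-0.003, -0.15, 0.989, -0.001]
contact_force: [-10.2, -3.3, 1.2]
opening: 0.001
finger_force: 4.9
```

Emit:
carry_out([
  {"xyz": [0, 0, 0], "angular": [0, 0, 0], "claw": 0},
  {"xyz": [0, 0, 0], "angular": [0, 0, 0], "claw": 0},
  {"xyz": [0, 0, 0], "angular": [0, 0, 0], "claw": 0},
  {"xyz": [0, 0, 0], "angular": [0, 0, 0], "claw": 0},
  {"xyz": [0, 0, 0], "angular": [0, 0, 0], "claw": 0},
  {"xyz": [0, 0, 0], "angular": [0, 0, 0], "claw": 0},
  {"xyz": [0, 0, 0], "angular": [0, 0, 0], "claw": 0},
  {"xyz": [0, 0, 0], "angular": [0, 0, 0], "claw": 0},
])

```text
time_s: 24.05
eef_pos: [0.5944, 0.1808, 0.0396]
tool_rot: [-0.003, -0.15, 0.989, -0.001]
contact_force: [-9.4, -2.4, 2.6]
opening: -0.003
finger_force: 4.9
```

```bash
python3 now.py 12 | grep -v 's7 mm\|d7 mm'; python3 -c "
from rig import *
print(finish_job())"
```

```text
tcp [15.21549084  0.33226559] z 0.03957098211589024 F along x -9.340332825366655 Fz 3.1902889364851865 t 24.15
s5 s12 mm: centroid 15.45 phase 17.98 ecc 17.46 0.972 sums 62.7 64.5
s7 s12 mm: centroid 15.63 phase 17.12 ecc 16.87 0.985 sums 62.1 64.5
d5 d12 mm: centroid 20.97 phase 16.92 ecc 17.68 0.946 sums 52.2 45.0
d7 d12 mm: centroid 17.07 phase 17.81 ecc 17.66 0.994 sums 45.7 45.0
the job is handed in; nothing more can be done
None
```

I handed the job in at about 24 s, with the blue gauge down in the slot and let go, and the arm still pressing the tube block against it; from the images the stop is in about 17.5 mm, mid-green, and it had held steady for over 3 s at about 9.5 N on the tool (no verdict was shown).

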